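# Pull the carbon filter from the fume extractor for inspection

## Robot

A 7-joint arm with a two-finger parallel gripper is mounted at the origin on the work surface. World frame = base frame: x ahead of the robot, y to its left, z up, the work surface at z = 0. Lengths are in m, angles in rad, forces in N, time in s.
With the tool pointing down it reaches from about 0.4 to 0.875 m from the base axis. Payload 6.5 kg.
Tool frame: the origin (TCP) lies midway between the tips of the shut fingers; the grasp point (between the pads) lies 19 mm behind it; z points along the fingers, y is the line along which they close (so a half turn about z gives the same grasp; the last joint's range is limited). The gripper opens to 85 mm and grips with 20 to 120 N. Pads are 22 mm wide; open, the fingers measure 114 mm over their backs; the gripper's body (76 mm by 85 mm) begins 54 mm behind the grasp point. The pads swing forward as they close: fully open they stand 13 mm farther back than shut.
Start: joints at [-1.25, 0.536, -0.004, 1.538, 0.003, 1.067, -0.071], TCP at [0.245, 0.602, 0.231] pointing down, gripper open.
Joint ranges: [-2.7, 2.7], [-0.37, 2.16], [-1.27, 1.26], [0.24, 2.4], [-1.31, 4.45], [0.19, 1.91], [-2.76, 2.76]. Speed limits (rad/s): [2.39, 2.39, 3.14, 3.14, 3.14, 3.14, 3.14].

## Interface

Orientations are given as a unit quaternion [x, y, z, w].
In Python, from bench import sense, camera, finish_job gives the robot as it stands.
- The arm moves only by the tool step_arm, never from a script. Its argument "plan" is a list of rows, each a list of 7 numbers: the shift along the tool's x, y, z normalised to -1 to 1, where 1 is 75 cm, then the turn, a rotation vector about the tool's x, y, z normalised to -1 to 1, where 1 is pi rad, then the opening, from 0 (shut) to 1 (fully open). A call has exactly 8 rows; each row shifts and turns the commanded pose from where the row before left it, along the tool's axes as they then stand; what a row does not reach is not made up. A row lasts 1/10 s, in which the tool goes at most 50 mm and 8.59 degrees, less where a joint would pass 70% of its speed; a pose out of reach is approached as far as the arm can. A call with a number of a shift or a turn outside -1 to 1 is refused whole. A call with a gripper value outside its range is refused whole. The fingers move at their own pace and stop on an object; the grip force is fixed at half the most. Time passes only in rows, so rows that do not move let the fingers close, or fill a call up. It gives the time, the measured TCP pose, the force, the opening and the grip force at its end, in the units of the state.
- sense(): the state, without advancing time (a new reading comes with each control period).
- camera(name): name is "scene" or "top" or "wrist"; returns a dict with "img" (384x512x3 uint8, blue, green, red), "fx", "fy", "cx", "cy" (pixels), "eye" and "rotation" of the camera in the world. Camera axes: x right, y down, z forward; pixel columns grow to the right and rows downward; lengths in m; the calibration is good to about 2 mm. A picture is of the moment at which its call begins. There is no depth.
- finish_job(): hands the job in; it is judged then, once.
The state is a dict: "time": time; "q": joint angles; "qd": joint speeds; "effort": joint torques, N m; "position": TCP position; "ee_rot": TCP orientation; "force": force on the tool from outside, world axes, zero at the start; "moment": the same for the moment, N m; "finger_gap": finger opening in m; "finger_force": force on a finger pad.
Only numpy, scipy, OpenCV 4.12 (cv2) and the standard library are available. Lean on these libraries where they do the work, as an engineer would, in place of code of your own. Each camera call takes 0.05 s, during which the arm holds its last target. There are 200 camera calls.

## Task

Lift the white flap of the blue fume extractor right up so that it stays open, and draw the black carbon filter plate (orange tab) out of the bay beneath it; leave the white plate with the grey tab in its slot and do not disturb the things lying around. Present the black filter for inspection: hold it upright above the middle of the white card, its long side in line with the card's long side, with about 10 cm of air or more beneath it. Finish while still holding it there, still and in the air, with the flap left open.

Things in the scene. Friction and masses are not known exactly. Their poses are not given: they have to be found in the camera images.
- housing: Blue fume extractor, 200 (x) x 220 (y) x 120 mm tall, fixed. Origin: centre of its underside; x from its front (towards the robot) to its back, z up. Front 125 mm: filter bay, 120 (x) x 210 (y) inside, floor 10 mm above the table, 5 mm walls, under the flap. Back 75 mm: closed. Two plates stand in slots at x = -35, y = +35 and -35 mm; which is where varies.
- flap (a joint): Angle of the flap in rad: 0 closed (lying level on the bay), growing as its front edge is lifted, 1.57 upright, stop at 2.0 (leaning back). It starts closed or up to 0.12 ajar. Stiff hinge: it stays at whatever angle it is left; about 2 N at the bar moves it.
- flap_hinge (a point): Middle of the flap's hinge line, which runs along the housing's y, 30 mm behind the housing's centre and 122 mm above the table. Axes as the housing's.
- flap_bar (a point): Middle of the red round grip bar (10 mm thick, 84 long, parallel to the hinge, 180 from its axis) at the front of the white flap (129 long x 220 x 4 mm). Two steel rods hold it 50 mm in front of the flap's edge; the opening between bar and flap is 41 x 76 mm. Closed, it overhangs the housing's front by 50 mm, 122 above the table. Axes turn with the flap: y along the bar.
- filter_tab (a point): Centre of the orange tab (40 x 12 x 30 mm tall) on the top edge of the black filter plate (108 long x 8 thick x 75 tall, 85 to 170 g). The point is 90 mm above the plate's lower edge; seated, 100 above the table, the tab's top 5 mm below the bay's rim. Upright in 60 mm tall guide ribs, 2 mm play each side; comes straight up. x along the plate's long side, y its thickness, z up.
- spare_tab (a point): Same point on the other plate: white, grey tab, same size, in the other slot, 70 mm away. It stays in place.
- card: White inspection card, 160 (its x, the long side) x 120 (y) x 3 mm, fixed flat on the table left or right of the extractor. Origin: centre of its underside.
- tray_mid (a point): Centre of a red tool tray 160 x 110 x 30 mm with screwdrivers in it, on the other side from the card (bystander).
- jar_mid (a point): Centre of a closed glass jar, 56 mm diameter, 70 mm tall (bystander).
- spool_mid (a point): Centre of a green solder spool standing on end, 54 mm diameter, 38 mm tall (bystander).
- knife_mid (a point): Centre of the handle of a yellow utility knife lying flat, 150 x 26 x 14 mm, near the robot (bystander).
There are look-alikes about, which are no part of the job. What is meant by the card is not green, and is the smaller of those in its own colour.

How it is judged:
On the way, in this order (a step that is already met when the one before it is completed fails the run):
1. the flap is lifted upright or farther (value of joint flap above 1.35 rad), for 0.2 s.
2. the black filter is drawn up clear of the housing in the gripper (height (world z) of filter_tab above 0.215 m and contact force between the fingers and filter above 0.5 N), for 0.1 s.
At the end, for the whole second after the job is handed in: Black filter held by the gripper alone, at rest, tab centre within 50 mm of the card's centre (horizontally) and over 165 mm up, upright and along the card within 0.25 rad; flap open past 1.2 rad; white plate moved under 25 mm, bystanders under 30 mm (height (world z) of filter_tab above 0.165 m and horizontal distance between filter_tab and card below 0.05 m and angle between filter_tab's own z axis and vertical below 0.25 rad and angle between the x axis of filter_tab and the x axis of card, either way round below 0.25 rad and contact force between the fingers and filter above 0.5 N and linear speed of filter below 0.03 m/s and contact force between filter and housing below 0.1 N and contact force between filter and tray below 0.1 N and contact force between filter and jar below 0.1 N and contact force between filter and spool below 0.1 N and contact force between filter and card below 0.1 N and value of joint flap above 1.2 rad and distance of each of tray_mid, jar_mid, spool_mid, knife_mid from where it was at the start of the episode below 0.03 m and distance of spare_tab from where it was at the start of the episode below 0.025 m); the arm keeps its last pose, push and grip.
It fails at once if the white plate is pulled out or shoved (25 mm) (distance of spare_tab from where it was at the start of the episode above 0.025 m).
It fails at once if a bystander (tray) is disturbed (30 mm) (distance of tray_mid from where it was at the start of the episode above 0.03 m).
It fails at once if a bystander (jar) is disturbed (30 mm) (distance of jar_mid from where it was at the start of the episode above 0.03 m).
It fails at once if a bystander (spool) is disturbed (30 mm) (distance of spool_mid from where it was at the start of the episode above 0.03 m).
It fails at once if a bystander (knife) is disturbed (30 mm) (distance of knife_mid from where it was at the start of the episode above 0.03 m).
It also fails if it takes over 48 s, if anything falls off the work surface, if the arm or the gripper's body presses on something with over 40 N, if the wrist force passes 120 N, or if a joint passes its speed limit or range.

## Working session

There is one attempt and no reset: what is moved stays moved. The work goes in short steps, Python scripts to look and compute and a tool call to move; the robot and the scene stay as the last step left them, time stands still between calls to the robot, and variables do not carry over. Pictures are saved under pics/ and viewed, at most 10 in all, crops included, and the job is handed in when it is done.

Besides the shell and the picture viewer there is one more tool, called after ">>>" as name(argument=value, ...) on one line, values as JSON. step_arm: Moves the arm, as the interface text tells. Its arguments: {"type":"object","properties":{"plan":{"type":"array"}},"required":["plan"]}

```bash
mkdir -p pics; ls
python3 - <<'E'
from bench import sense,camera
import cv2,numpy as np,pickle
s=sense();print(s)
d={}
for n in("scene","top"):
    c=camera(n);d[n]=c;cv2.imwrite(f"pics/{n}0.png",c["img"]);print(n,c["fx"],c["fy"],c["cx"],c["cy"],c["eye"],c["rotation"])
pickle.dump(d,open("c0.pkl","wb"))
E
```

```text
pics
{'time': 0.0, 'q': array([-1.25023   ,  0.53719062, -0.00439351,  1.53888268,  0.00261288,
        1.06726178, -0.0712163 ]), 'qd': array([-0.00143267, -0.000284  , -0.00078054, -0.00035606,  0.00140042,
        0.00065675,  0.0004844 ]), 'effort': array([-6.94340815e-04, -5.83382392e+01,  1.04870081e+00, -2.59112245e+01,
        1.23189826e-02,  9.15602082e-03, -2.68651341e-06]), 'position': array([0.24498657, 0.601387  , 0.23039394]), 'ee_rot': array([ 1.92168674e-01,  9.81361527e-01, -8.64239705e-04, -8.68959577e-05]), 'force': array([-0.5080273 , -0.32971288, -0.22415588]), 'moment': array([-0.0123289,  0.0430754,  0.0595079]), 'finger_force': 0.0, 'finger_gap': 0.08528133328058442}
scene 448.644338322688 448.644338322688 255.7174073549855 202.24718337253427 [1.12916631 0.90730967 1.04410187] [ 0.29344472  0.86851971 -0.37830557 -0.1282521 ]
top 399.03952354135083 399.03952354135083 255.41530302269643 189.09682163525457 [0.38978519 0.11905797 1.2256456 ] [-0.70411362  0.70908106 -0.02607987  0.02734781]
```

View pics/scene0.png

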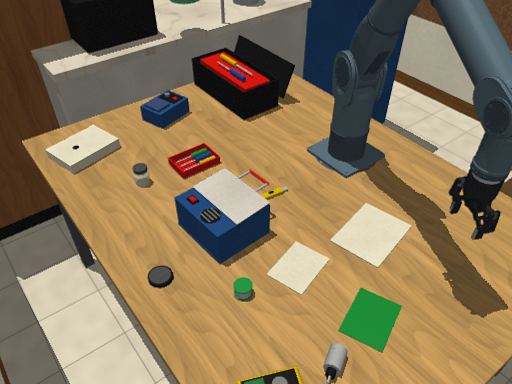

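View pics/top0.png

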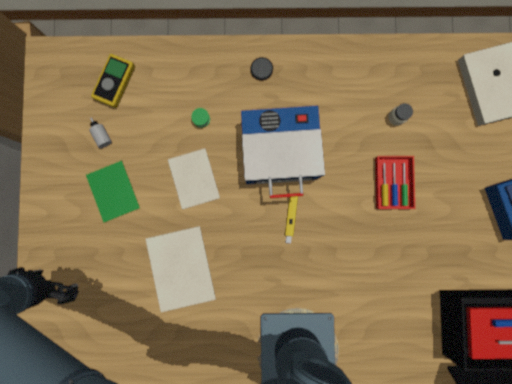

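Top view: housing at about (282,145) with the flap towards the robot, and the red bar at (286,196) over the knife (291,218). The target card is the smaller white one at (193,178). The spool is at (200,118), the jar at (400,113) and the tray at (395,183).

```bash
cat > h.py <<'E'
import cv2,numpy as np,pickle
from scipy.spatial.transform import Rotation as R
def ray(c,px):
    px=np.atleast_2d(px).astype(float)
    d=np.c_[(px[:,0]-c["cx"])/c["fx"],(px[:,1]-c["cy"])/c["fy"],np.ones(len(px))]
    return np.array(c["eye"]),R.from_quat(c["rotation"]).apply(d) if np.size(c["rotation"])==4 else d@np.array(c["rotation"]).T
def plane(c,px,z):
    e,d=ray(c,px);return e+d*((z-e[2])/d[:,2])[:,None]
def blobs(m,amin=20):
    cs,_=cv2.findContours(m.astype(np.uint8)*255,cv2.RETR_EXTERNAL,cv2.CHAIN_APPROX_NONE)
    return [k for k in cs if cv2.contourArea(k)>amin]
def masks(im):
    h=cv2.cvtColor(im,cv2.COLOR_BGR2HSV);H,S,V=[h[...,i].astype(int) for i in range(3)]
    return dict(white=(S<45)&(V>170),blue=(H>100)&(H<125)&(S>120)&(V>50),red=((H<6)|(H>174))&(S>150)&(V>90),
      yellow=(H>22)&(H<32)&(S>170)&(V>120),orange=(H>6)&(H<16)&(S>190)&(V>120))
E
python3 - <<'E'
from h import *
d=pickle.load(open("c0.pkl","rb"));c=d["top"];m=masks(c["img"])
for n,z,box in(("white",.003,(160,140,225,215)),("white",.003,(140,220,220,315)),("white",.124,(235,100,330,190)),("blue",.12,(235,95,330,190)),("red",.122,(262,180,310,205)),("yellow",.014,(280,190,305,250))):
    q=np.zeros_like(m[n]);x0,y0,x1,y1=box;q[y0:y1,x0:x1]=m[n][y0:y1,x0:x1]
    b=max(blobs(q,5),key=cv2.contourArea);r=cv2.minAreaRect(b)
    P=plane(c,cv2.boxPoints(r),z);w=P.mean(0)
    e=[P[1]-P[0],P[2]-P[1]];L=[np.linalg.norm(v) for v in e];k=np.argmax(L)
    print(n,w.round(4),"L",np.round(L,3),"long yaw",np.degrees(np.arctan2(e[k][1],e[k][0])).round(1),P[:,:2].round(3).tolist())
E
```

```text
white [0.5172 0.312  0.003 ] L [0.119 0.158] long yaw -163.8 [[0.577, 0.391], [0.609, 0.277], [0.458, 0.233], [0.425, 0.346]]
white [0.2429 0.3512 0.003 ] L [0.168 0.223] long yaw -167.5 [[0.334, 0.458], [0.369, 0.294], [0.151, 0.245], [0.117, 0.408]]
white [0.5704 0.0426 0.124 ] L [0.222 0.124] long yaw -86.6 [[0.626, 0.157], [0.639, -0.065], [0.515, -0.071], [0.502, 0.149]]
blue [0.6725 0.0087 0.12  ] L [0.13  0.062] long yaw -86.5 [[0.7, 0.075], [0.707, -0.055], [0.645, -0.058], [0.637, 0.072]]
red [0.4561 0.0361 0.122 ] L [0.089 0.006] long yaw -86.0 [[0.456, 0.081], [0.462, -0.008], [0.456, -0.008], [0.45, 0.08]]
yellow [0.4009 0.0177 0.014 ] L [0.115 0.016] long yaw -8.9 [[0.345, 0.035], [0.459, 0.017], [0.457, 0.001], [0.343, 0.019]]
```

```bash
cat >> h.py <<'E'
U=np.array([np.cos(np.radians(3.4)),np.sin(np.radians(3.4)),0]);V=np.array([-U[1],U[0],0]);O=np.array([.605,.0447,0])
def hw(x,y,z): return O+x*U+y*V+np.array([0,0,z])
def rel(p,yaw,s=None):
    "total shift in tool units (current axes) and turn to tool pointing down with y axis at yaw deg (mod 180)"
    from bench import sense
    s=s or sense();Rc=R.from_quat(s["ee_rot"]);y=np.radians(yaw)
    best=None
    for k in(0,np.pi):
        Y=np.array([np.cos(y+k),np.sin(y+k),0]);Z=np.array([0,0,-1.]);T=R.from_matrix(np.c_[np.cross(Y,Z),Y,Z])
        v=(Rc.inv()*T).as_rotvec()
        if best is None or np.linalg.norm(v)<np.linalg.norm(best):best=v
    d=Rc.inv().apply(np.array(p)-s["position"])
    print("t",round(s["time"],2),"pos",s["position"].round(4),"q",s["q"].round(2),"gap",round(s["finger_gap"],4),"F",s["force"].round(1),"ff",round(s["finger_force"],1))
    print("shift mm",(d*1000).round(1),"units",(d/.75).round(4),"turn deg",np.degrees(best).round(2),"units",(best/np.pi).round(4))
E
python3 -c "
from h import *
print(hw(-.15,0,.122)); rel(hw(-.15,0,.25),3.4)"
```

```text
[0.45526403 0.03580404 0.122     ]
t 0.1 pos [0.245  0.6014 0.2305] q [-1.25  0.54 -0.    1.54  0.    1.07 -0.07] gap 0.0854 F [ 0.6  0.2 -0.5] ff 0.0
shift mm [-408.1 -444.6  -18.8] units [-0.5441 -0.5928 -0.025 ] turn deg [-8.000e-02  6.000e-02  6.444e+01] units [-4.00e-04  3.00e-04  3.58e-01]
```

>>> step_arm(plan=[[0, 0, 0, 0, 0, 0.0447, 0.5], [0, 0, 0, 0, 0, 0.0447, 0.5], [0, 0, 0, 0, 0, 0.0447, 0.5], [0, 0, 0, 0, 0, 0.0447, 0.5], [0, 0, 0, 0, 0, 0.0447, 0.5], [0, 0, 0, 0, 0, 0.0447, 0.5], [0, 0, 0, 0, 0, 0.0447, 0.5], [0, 0, 0, 0, 0, 0.0447, 0.5]])

```text
time: 0.9
position: [0.245, 0.6016, 0.2308]
ee_rot: [0.687, 0.726, -0.0, 0.0]
force: [-0.4, 0.3, -0.5]
finger_gap: 0.0429
finger_force: 0.0
```

```bash
python3 -c "
from h import *
rel(hw(-.15,0,.25),3.4)"
```

```text
t 0.9 pos [0.245  0.6016 0.2308] q [-1.43  0.54  0.25  1.55 -0.15  1.07 -1.08] gap 0.0429 F [-0.4  0.3 -0.5] ff 0.0
shift mm [-576.5  178.9  -18.7] units [-0.7687  0.2385 -0.025 ] turn deg [-0.02  0.05 -0.26] units [-0.0001  0.0003 -0.0014]
```

>>> step_arm(plan=[[-0.048, 0.015, -0.0016, 0, 0, 0, 0.5], [-0.048, 0.015, -0.0016, 0, 0, 0, 0.5], [-0.048, 0.015, -0.0016, 0, 0, 0, 0.5], [-0.048, 0.015, -0.0016, 0, 0, 0, 0.5], [-0.048, 0.015, -0.0016, 0, 0, 0, 0.5], [-0.048, 0.015, -0.0016, 0, 0, 0, 0.5], [-0.048, 0.015, -0.0016, 0, 0, 0, 0.5], [-0.048, 0.015, -0.0016, 0, 0, 0, 0.5]])

```text
time: 1.7
position: [0.3526, 0.3183, 0.2407]
ee_rot: [0.685, 0.728, -0.0, -0.0]
force: [0.4, 0.4, 0.3]
finger_gap: 0.0432
finger_force: 0.0
```

>>> step_arm(plan=[[-0.048, 0.015, -0.0016, 0, 0, 0, 0.5], [-0.048, 0.015, -0.0016, 0, 0, 0, 0.5], [-0.048, 0.015, -0.0016, 0, 0, 0, 0.5], [-0.048, 0.015, -0.0016, 0, 0, 0, 0.5], [-0.048, 0.015, -0.0016, 0, 0, 0, 0.5], [-0.048, 0.015, -0.0016, 0, 0, 0, 0.5], [-0.048, 0.015, -0.0016, 0, 0, 0, 0.5], [-0.048, 0.015, -0.0016, 0, 0, 0, 0.5]])

```text
time: 2.5
position: [0.4598, 0.0365, 0.2505]
ee_rot: [0.685, 0.728, -0.0, -0.0]
force: [-0.1, 0.8, 0.2]
finger_gap: 0.043
finger_force: 0.0
```

```bash
python3 -c "
from h import *
from bench import camera
rel(hw(-.15,0,.25),3.4)
d={n:camera(n) for n in('wrist','scene')};pickle.dump(d,open('c1.pkl','wb'));cv2.imwrite('pics/w1.png',d['wrist']['img'])
# bar height from scene0 x top0: red bar centroid
d=pickle.load(open('c0.pkl','rb'))
out=[]
for n,b in(('top',(262,185,310,205)),('scene',(235,165,275,192))):
    m=masks(d[n]['img'])['red'];q=np.zeros_like(m);q[b[1]:b[3],b[0]:b[2]]=m[b[1]:b[3],b[0]:b[2]]
    k=max(blobs(q,3),key=cv2.contourArea);r=cv2.minAreaRect(k);print(n,r);out.append(ray(d[n],r[0]))
(e1,a),(e2,b)=out;a=a[0];b=b[0]
t=np.linalg.lstsq(np.c_[a,-b],e2-e1,rcond=None)[0];print(e1+a*t[0],e2+b*t[1])
"
```

```text
t 2.5 pos [0.4598 0.0365 0.2505] q [-0.67  0.2   0.56  2.02 -0.13  0.95  0.02] gap 0.043 F [-0.1  0.8  0.2] ff 0.0
shift mm [-0.4 -4.6  0.5] units [-0.0005 -0.0061  0.0006] turn deg [-0.01 -0.01  0.08] units [-0.0001 -0.0001  0.0005]
top ((286.0058898925781, 195.07644653320312), (2.3008949756622314, 32.059139251708984), 85.60128784179688)
scene ((258.32000732421875, 176.74002075195312), (23.0, 2.4000000953674316), 36.869895935058594)
[0.45554539 0.0368775  0.13200051] [0.45431141 0.038002   0.13184181]
```

View pics/w1.png

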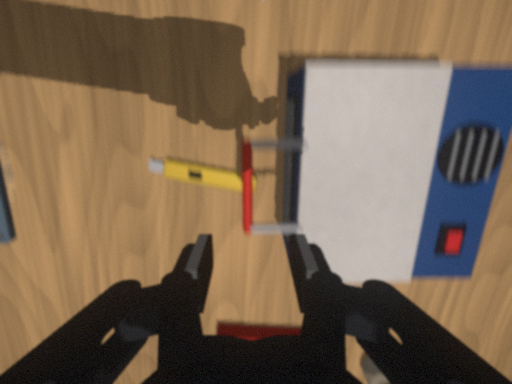

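The wrist view shows the red bar running from (247,140) to (247,235). Fingertips are at (210,240) and (292,240), so the bar lies between them. Checking its position at z≈0.13 from this view.

```bash
python3 -c "
from h import *
c=pickle.load(open('c1.pkl','rb'))['wrist'];m=masks(c['img'])['red'];q=np.zeros_like(m);q[120:245,235:262]=m[120:245,235:262]
r=cv2.minAreaRect(max(blobs(q,3),key=cv2.contourArea));print(r);p=plane(c,r[0],.131)[0];print(p,c['eye'])
P=plane(c,cv2.boxPoints(r),.131);print(P)
rel([p[0],p[1],.131-.017],3.4)"
```

```text
((246.91552734375, 187.00120544433594), (86.04780578613281, 8.731528282165527), 89.19306945800781)
[0.45688044 0.03376966 0.131     ] [0.45613184 0.11459262 0.39482532]
[[ 0.45003339  0.07477173  0.131     ]
 [ 0.4580468   0.07536457  0.131     ]
 [ 0.464419   -0.01137336  0.131     ]
 [ 0.45559597 -0.01203728  0.131     ]]
t 2.6 pos [0.4609 0.0328 0.2508] q [-0.66  0.2   0.57  2.02 -0.13  0.95  0.02] gap 0.0423 F [ 0.2 -0.3 -0.7] ff 0.0
shift mm [  1.5  -4.1 136.8] units [ 0.002  -0.0055  0.1824] turn deg [ 0.08  0.12 -0.37] units [ 0.0004  0.0006 -0.0021]
```

>>> step_arm(plan=[[0.002, -0.0055, 0.02, 0, 0, 0, 0.5], [0, 0, 0.03, 0, 0, 0, 0.5], [0, 0, 0.03, 0, 0, 0, 0.5], [0, 0, 0.03, 0, 0, 0, 0.5], [0, 0, 0.03, 0, 0, 0, 0.5], [0, 0, 0.025, 0, 0, 0, 0.5], [0, 0, 0.017, 0, 0, 0, 0.5], [0, 0, 0, 0, 0, 0, 0.5]])

```text
time: 3.4
position: [0.4543, 0.0393, 0.1127]
ee_rot: [0.685, 0.728, -0.001, -0.001]
force: [0.5, 0.1, -0.3]
finger_gap: 0.0429
finger_force: 0.0
```

>>> step_arm(plan=[[0, 0, 0, 0, 0, 0, 0.2], [0, 0, 0, 0, 0, 0, 0], [0, 0, 0, 0, 0, 0, 0], [0, 0, 0, 0, 0, 0, 0], [0, 0, 0, 0, 0, 0, 0], [0, 0, 0, 0, 0, 0, 0], [0, 0, 0, 0, 0, 0, 0], [0, 0, 0, 0, 0, 0, 0]])

```text
time: 4.2
position: [0.4544, 0.0392, 0.1139]
ee_rot: [0.685, 0.728, -0.001, -0.001]
force: [-4.9, -0.7, 0.8]
finger_gap: 0.0078
finger_force: 58.5
```

```bash
cat > arc.py <<'E'
from h import *
from bench import sense
s=sense();print(s["position"],s["force"],s["finger_gap"],s["finger_force"])
r=R.from_quat(s["ee_rot"]).as_matrix();print(r.round(3))
p=s["position"]-O;a,z=p@U,p[2]+.017
print("hx,z grasp",a,z,"angle",np.arctan2(z-.122,.03-a),"rad",np.hypot(z-.122,.03-a))
E
python3 arc.py
```

```text
[0.45436943 0.03923289 0.11389724] [-4.94422916 -0.67716793  0.77698439] 0.00779426354849015 58.45722734928131
[[-0.061  0.998 -0.002]
 [ 0.998  0.061  0.   ]
 [ 0.    -0.002 -1.   ]]
hx,z grasp -0.15068966449887042 0.13089723913973883 angle 0.04920070439922099 rad 0.18090858387877579
```

```bash
python3 -c "
import numpy as np
t=np.linspace(.05,1.85,25);print(np.c_[.24*-np.diff(np.cos(t)),-.24*np.diff(np.sin(t))].round(4).tolist())"
```

```text
[[0.0016, -0.0179], [0.0029, -0.0178], [0.0042, -0.0175], [0.0055, -0.0171], [0.0068, -0.0167], [0.008, -0.0161], [0.0092, -0.0155], [0.0103, -0.0147], [0.0114, -0.0139], [0.0124, -0.013], [0.0134, -0.012], [0.0142, -0.011], [0.015, -0.0099], [0.0157, -0.0088], [0.0163, -0.0076], [0.0169, -0.0063], [0.0173, -0.005], [0.0176, -0.0037], [0.0178, -0.0024], [0.018, -0.001], [0.018, 0.0003], [0.0179, 0.0016], [0.0177, 0.003], [0.0175, 0.0043]]
```

>>> step_arm(plan=[[0, 0.0016, -0.018, 0, 0, 0, 0], [0, 0.003, -0.018, 0, 0, 0, 0], [0, 0.004, -0.0175, 0, 0, 0, 0], [0, 0.0055, -0.017, 0, 0, 0, 0], [0, 0.007, -0.0167, 0, 0, 0, 0], [0, 0.008, -0.016, 0, 0, 0, 0], [0, 0.009, -0.0155, 0, 0, 0, 0], [0, 0.01, -0.0147, 0, 0, 0, 0]])

```text
time: 5.0
position: [0.4911, 0.0415, 0.2145]
ee_rot: [0.685, 0.728, -0.0, -0.0]
force: [-1.0, -0.1, -2.7]
finger_gap: 0.0078
finger_force: 58.4
```

```bash
python3 arc.py
```

```text
[0.49113839 0.04148757 0.2144964 ] [-0.99462551 -0.07316243 -2.69567588] 0.007822772851168912 58.37941646575928
[[-0.061  0.998 -0.001]
 [ 0.998  0.061  0.   ]
 [ 0.    -0.001 -1.   ]]
hx,z grasp -0.11385171078154241 0.23149640254699816 angle 0.6506151672690894 rad 0.18078378485226707
```

Held and following the arc.

>>> step_arm(plan=[[0, 0.0114, -0.014, 0, 0, 0, 0], [0, 0.0124, -0.013, 0, 0, 0, 0], [0, 0.0134, -0.012, 0, 0, 0, 0], [0, 0.0142, -0.011, 0, 0, 0, 0], [0, 0.015, -0.01, 0, 0, 0, 0], [0, 0.0157, -0.0088, 0, 0, 0, 0], [0, 0.0163, -0.0076, 0, 0, 0, 0], [0, 0.017, -0.0063, 0, 0, 0, 0]])

```text
time: 5.8
position: [0.578, 0.0467, 0.277]
ee_rot: [0.685, 0.728, 0.0, -0.0]
force: [-3.7, 0.2, 1.1]
finger_gap: 0.0074
finger_force: 59.9
```

>>> step_arm(plan=[[0, 0.0173, -0.005, 0, 0, 0, 0], [0, 0.0176, -0.0037, 0, 0, 0, 0], [0, 0.0178, -0.0024, 0, 0, 0, 0], [0, 0.018, -0.001, 0, 0, 0, 0], [0, 0.018, 0.0003, 0, 0, 0, 0], [0, 0.018, 0.0016, 0, 0, 0, 0], [0, 0.0177, 0.003, 0, 0, 0, 0], [0, 0.0175, 0.0043, 0, 0, 0, 0]])

```text
time: 6.6
position: [0.6855, 0.0533, 0.2797]
ee_rot: [0.685, 0.728, 0.001, 0.001]
force: [0.4, 0.7, 15.1]
finger_gap: 0.0076
finger_force: 60.9
```

```bash
python3 arc.py
```

```text
[0.68546603 0.05330183 0.27971681] [ 0.38624429  0.74412212 15.12366703] 0.007576439976062037 60.874319672584534
[[-0.061  0.998  0.002]
 [ 0.998  0.061  0.001]
 [ 0.     0.003 -1.   ]]
hx,z grasp 0.08083454228895784 0.29671680503556863 angle 1.853933458592092 rad 0.18196184394417622
```

>>> step_arm(plan=[[0, 0, 0, 0, 0, 0, 0.5], [0, 0, 0, 0, 0, 0, 0.5], [0, 0, 0, 0, 0, 0, 0.5], [0, 0, 0, 0, 0, 0, 0.5], [0, 0, -0.03, 0, 0, 0, 0.5], [0, 0, -0.04, 0, 0, 0, 0.5], [0, 0, -0.05, 0, 0, 0, 0.5], [0, 0, -0.04, 0, 0, 0, 0.5]])

```text
time: 7.4
position: [0.6841, 0.0529, 0.4006]
ee_rot: [0.685, 0.728, 0.001, 0.001]
force: [0.4, -0.6, -0.0]
finger_gap: 0.043
finger_force: 0.0
```

>>> step_arm(plan=[[0, -0.035, 0, 0, 0, 0, 0.6], [0, -0.05, 0, 0, 0, 0, 0.6], [0, -0.05, 0, 0, 0, 0, 0.6], [0, -0.02, 0, 0, 0, 0, 0.6], [0, 0, 0, 0, 0, -0.045, 0.6], [0, 0, 0, 0, 0, -0.045, 0.6], [0, 0, 0, 0, 0, -0.045, 0.6], [0, 0, 0, 0, 0, -0.045, 0.6]])

```text
time: 8.2
position: [0.5678, 0.046, 0.3985]
ee_rot: [0.452, 0.892, 0.0, 0.0]
force: [0.3, 0.3, -0.5]
finger_gap: 0.0512
finger_force: 0.0
```

>>> step_arm(plan=[[0, 0, 0, 0, 0, -0.045, 0.6], [0, 0, 0, 0, 0, -0.045, 0.6], [0, 0, 0, 0, 0, -0.045, 0.6], [0, 0, 0, 0, 0, -0.045, 0.6], [0, 0, 0, 0, 0, -0.045, 0.6], [0, 0, 0, 0, 0, -0.045, 0.6], [0, 0, 0, 0, 0, -0.045, 0.6], [0, 0, 0, 0, 0, 0, 0.6]])

```text
time: 9.0
position: [0.5679, 0.0458, 0.3984]
ee_rot: [-0.023, 1.0, 0.0, 0.0]
force: [-0.0, -0.3, -0.5]
finger_gap: 0.051
finger_force: 0.0
```

```bash
python3 -c "
from h import *
from bench import camera
rel(hw(-.035,0,.40),93.4)
d={n:camera(n) for n in('wrist','scene','top')};pickle.dump(d,open('c2.pkl','wb'));
cv2.imwrite('pics/w2.png',d['wrist']['img'])
cv2.imwrite('pics/s2.png',cv2.resize(d['scene']['img'][90:290,130:400],None,fx=2,fy=2))"
```

```text
t 9.0 pos [0.5679 0.0458 0.3984] q [-0.42  0.27  0.33  1.55 -0.09  1.34  1.54] gap 0.051 F [-0.  -0.3 -0.5] ff 0.0
shift mm [-2.1 -3.3 -1.6] units [-0.0027 -0.0044 -0.0021] turn deg [ 0.02  0.02 -0.77] units [ 0.0001  0.0001 -0.0043]
```

View pics/w2.png

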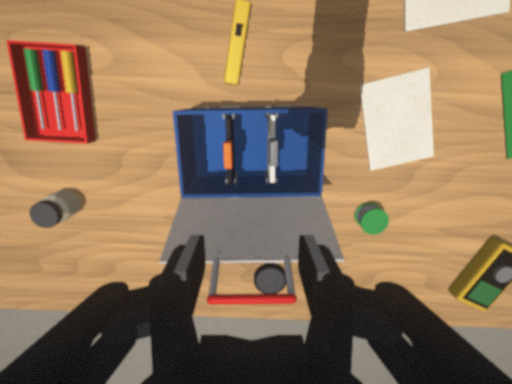

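View pics/s2.png

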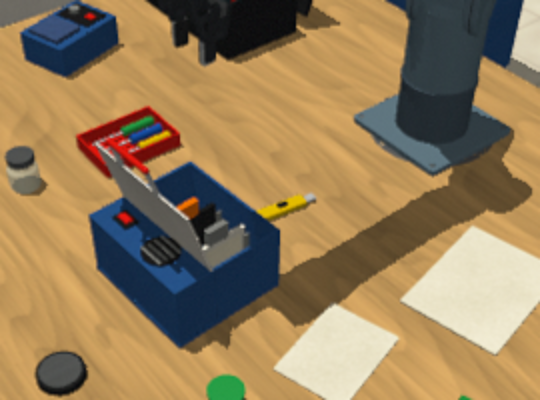

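The flap is open. The wrist view has the orange tab at about (228,156), on the −y side, and the grey tab at (272,158). The knife, jar, spool and tray look undisturbed.

```bash
python3 -c "
from h import *
d=pickle.load(open('c2.pkl','rb'));c=d['wrist'];m=masks(c['img'])
q=np.zeros_like(m['orange']);q[130:185,215:242]=m['orange'][130:185,215:242]
k=max(blobs(q,3),key=cv2.contourArea);r=cv2.minAreaRect(k);print(r,cv2.boundingRect(k))
for z in(.115,.1):
  P=plane(c,cv2.boxPoints(r),z);print(P.round(4).tolist(),P.mean(0))
w=m['blue'];b=blobs(w[:,150:350],500)
p=plane(c,r[0],.113)[0];print('expected',hw(-.035,-.035,.1))
rel([p[0],p[1],.25],93.4);t=m['white']
q=np.zeros_like(t);q[60:175,355:440]=t[60:175,355:440];r=cv2.minAreaRect(max(blobs(q),key=cv2.contourArea));P=plane(c,cv2.boxPoints(r),.003);print('card',P.round(3).tolist(),P.mean(0))
"
```

```text
Traceback (most recent call last):
ValueError: max() iterable argument is empty
```

```bash
python3 -c "
from h import *
d=pickle.load(open('c2.pkl','rb'));c=d['wrist'];m=masks(c['img'])
h=cv2.cvtColor(c['img'],cv2.COLOR_BGR2HSV);print(h[156,222:238].tolist())
o=(h[...,0]<20)&(h[...,1]>150)&(h[...,2]>90)
q=np.zeros_like(o);q[130:185,215:242]=o[130:185,215:242]
k=max(blobs(q,3),key=cv2.contourArea);r=cv2.minAreaRect(k);print(r,cv2.boundingRect(k))
for z in(.115,.1):
  P=plane(c,cv2.boxPoints(r),z);print(P.round(4).tolist(),P.mean(0))
p=plane(c,r[0],.113)[0];print('expected',hw(-.035,-.035,.1))
rel([p[0],p[1],.25],93.4);t=m['white']
q=np.zeros_like(t);q[60:175,355:440]=t[60:175,355:440];r=cv2.minAreaRect(max(blobs(q),key=cv2.contourArea));P=plane(c,cv2.boxPoints(r),.003);print('card',P.round(3).tolist(),P.mean(0))
"
```

```text
[[117, 98, 153], [168, 79, 162], [8, 141, 220], [12, 171, 235], [12, 176, 236], [12, 175, 239], [12, 178, 238], [12, 184, 232], [10, 182, 220], [10, 185, 165], [9, 166, 103], [174, 88, 58], [113, 98, 57], [108, 143, 73], [108, 150, 80], [110, 152, 79]]
((228.0, 154.5), (27.0, 8.0), 90.0) (224, 141, 9, 28)
[[0.5523, 0.0045, 0.115], [0.5518, 0.0164, 0.115], [0.5929, 0.0174, 0.115], [0.5934, 0.0051, 0.115]] [0.57259982 0.01082029 0.115     ]
[[0.5545, 0.0032, 0.1], [0.5539, 0.0155, 0.1], [0.5965, 0.0165, 0.1], [0.5971, 0.0038, 0.1]] [0.57548883 0.00973724 0.1       ]
expected [0.57213733 0.00768588 0.1       ]
t 9.15 pos [0.568  0.0459 0.3983] q [-0.42  0.27  0.33  1.55 -0.09  1.34  1.53] gap 0.0513 F [-0.5  0.4 -0.5] ff 0.0
shift mm [ -3.2 -35.4 148.3] units [-0.0043 -0.0472  0.1978] turn deg [ 0.    0.01 -1.03] units [ 0.      0.0001 -0.0057]
card [[0.446, 0.23, 0.003], [0.427, 0.348, 0.003], [0.588, 0.408, 0.003], [0.61, 0.278, 0.003]] [0.51776677 0.31581451 0.003     ]
```

>>> step_arm(plan=[[-0.005, -0.025, 0, 0, 0, -0.0055, 0.6], [0, -0.023, 0.02, 0, 0, 0, 0.6], [0, 0, 0.05, 0, 0, 0, 0.6], [0, 0, 0.06, 0, 0, 0, 0.6], [0, 0, 0.06, 0, 0, 0, 0.6], [0, 0, 0.06, 0, 0, 0, 0.6], [0, 0, 0.05, 0, 0, 0, 0.6], [0, 0, 0, 0, 0, 0, 0.6]])

```text
time: 9.95
position: [0.5699, 0.0103, 0.1686]
ee_rot: [-0.03, 1.0, -0.001, -0.005]
force: [0.2, 0.1, 0.5]
finger_gap: 0.0512
finger_force: 0.0
```

```bash
python3 -c "
from h import *
from bench import camera
c=camera('wrist');h=cv2.cvtColor(c['img'],cv2.COLOR_BGR2HSV);o=(h[...,0]<20)&(h[...,1]>150)&(h[...,2]>90)
cv2.imwrite('pics/w3.png',c['img']);pickle.dump(c,open('c3.pkl','wb'))
for k in blobs(o,60): print(cv2.boundingRect(k),plane(c,cv2.minAreaRect(k)[0],.113).round(4))
rel([.572,.009,.082],93.4)"
```

```text
(243, 181, 16, 60) [[0.5718 0.0094 0.113 ]]
(0, 56, 20, 118) [[ 0.5119 -0.1579  0.113 ]]
t 10.0 pos [0.5723 0.0101 0.1718] q [-0.32  0.49  0.3   1.81 -0.18  0.87  1.69] gap 0.0514 F [0.5 0.2 0.3] ff 0.0
shift mm [-0.1 -1.1 89.8] units [-1.000e-04 -1.400e-03  1.198e-01] turn deg [-0.03 -0.26  0.06] units [-0.0002 -0.0014  0.0004]
```

View pics/w3.png

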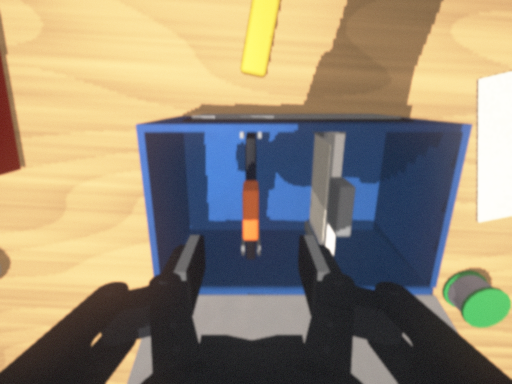

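The tab at (251,212) is centred between the open fingers, and the right finger clears the grey tab (342,207). Going down and gripping.

>>> step_arm(plan=[[0, -0.001, 0.02, 0, 0, 0, 0.6], [0, 0, 0.025, 0, 0, 0, 0.6], [0, 0, 0.025, 0, 0, 0, 0.6], [0, 0, 0.02, 0, 0, 0, 0.6], [0, 0, 0.015, 0, 0, 0, 0.6], [0, 0, 0.01, 0, 0, 0, 0.6], [0, 0, 0.005, 0, 0, 0, 0.6], [0, 0, 0, 0, 0, 0, 0.6]])

```text
time: 10.8
position: [0.5739, 0.0094, 0.0832]
ee_rot: [-0.031, 1.0, -0.0, -0.0]
force: [-1.0, -0.3, -0.6]
finger_gap: 0.0512
finger_force: 0.0
```

>>> step_arm(plan=[[0, 0, 0, 0, 0, 0, 0.2], [0, 0, 0, 0, 0, 0, 0], [0, 0, 0, 0, 0, 0, 0], [0, 0, 0, 0, 0, 0, 0], [0, 0, 0, 0, 0, 0, 0], [0, 0, 0, 0, 0, 0, 0], [0, 0, 0, 0, 0, 0, 0], [0, 0, 0, 0, 0, 0, 0]])

```text
time: 11.6
position: [0.5744, 0.0095, 0.0838]
ee_rot: [-0.031, 1.0, 0.0, 0.001]
force: [-0.3, -0.0, 5.4]
finger_gap: 0.0107
finger_force: 59.1
```

```bash
python3 -c "
from h import *
rel([.572,.009,.082],93.4)"
```

```text
t 11.6 pos [0.5744 0.0095 0.0838] q [-0.29  0.62  0.26  1.85 -0.23  0.69  1.74] gap 0.0107 F [-0.3 -0.   5.4] ff 59.1
shift mm [ 2.4 -0.4  1.8] units [ 0.0032 -0.0005  0.0024] turn deg [0.01 0.06 0.16] units [0.     0.0004 0.0009]
```

>>> step_arm(plan=[[0, 0, -0.01, 0, 0, 0, 0], [0, 0, -0.015, 0, 0, 0, 0], [0, 0, -0.02, 0, 0, 0, 0], [0, 0, -0.02, 0, 0, 0, 0], [0, 0, -0.02, 0, 0, 0, 0], [0, 0, -0.02, 0, 0, 0, 0], [0, 0, -0.02, 0, 0, 0, 0], [0, 0, -0.02, 0, 0, 0, 0]])

```text
time: 12.4
position: [0.5739, 0.0095, 0.1936]
ee_rot: [-0.031, 1.0, 0.0, 0.0]
force: [-0.0, 0.9, -0.5]
finger_gap: 0.011
finger_force: 58.4
```

>>> step_arm(plan=[[0, 0, -0.03, 0, 0, 0, 0], [0, 0, -0.03, 0, 0, 0, 0], [0, 0, -0.03, 0, 0, 0, 0], [0, 0, -0.02, 0, 0, 0, 0], [0, 0, -0.01, 0, 0, 0, 0], [0, 0, 0, 0, 0, 0, 0], [0, 0, 0, 0, 0, 0, 0], [0, 0, 0, 0, 0, 0, 0]])

```text
time: 13.2
position: [0.5732, 0.0095, 0.2811]
ee_rot: [-0.031, 1.0, -0.0, -0.001]
force: [0.3, 0.3, -0.9]
finger_gap: 0.0109
finger_force: 58.4
```

```bash
python3 -c "
from h import *
from bench import camera
rel([.517,.313,.27],106.2)
c=camera('scene');pickle.dump(c,open('c4.pkl','wb'));cv2.imwrite('pics/s4.png',cv2.resize(c['img'][90:290,130:400],None,fx=2,fy=2))"
```

```text
t 13.2 pos [0.5732 0.0095 0.2811] q [-0.35  0.36  0.33  1.71 -0.13  1.09  1.66] gap 0.0109 F [ 0.3  0.3 -0.9] ff 58.4
shift mm [ 37.2 306.4  11.1] units [0.0496 0.4085 0.0148] turn deg [  0.    -0.1  -12.63] units [ 0.     -0.0006 -0.0702]
```

View pics/s4.png

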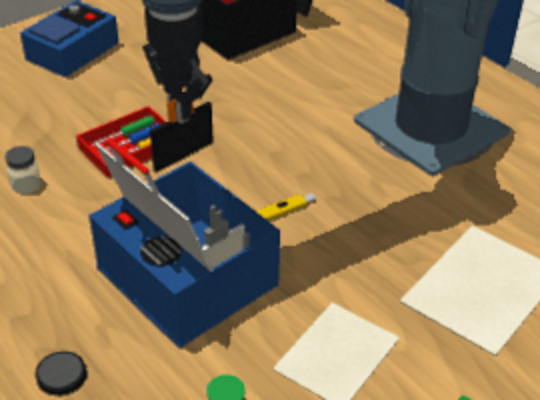

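The filter is held clear of the housing, with the white plate still seated. Carrying it to the card.

>>> step_arm(plan=[[0.02, 0.01, 0, 0, 0, 0, 0], [0.02, 0.02, 0, 0, 0, 0, 0], [0.01, 0.03, 0, 0, 0, 0, 0], [0, 0.035, 0, 0, 0, 0, 0], [0, 0.035, 0, 0, 0, 0, 0], [0, 0.035, 0, 0, 0, 0, 0], [0, 0.035, 0, 0, 0, 0, 0], [0, 0.035, 0, 0, 0, 0, 0]])

```text
time: 14.05
position: [0.525, 0.184, 0.2814]
ee_rot: [-0.031, 1.0, -0.0, -0.0]
force: [0.7, -0.1, -1.3]
finger_gap: 0.0112
finger_force: 58.4
```

>>> step_arm(plan=[[0, 0.035, 0, 0, 0, 0, 0], [0, 0.035, 0, 0, 0, 0, 0], [0, 0.035, 0, 0, 0, 0, 0], [0, 0.035, 0, 0, 0, 0, 0], [0, 0.025, 0, 0, 0, -0.015, 0], [0, 0.01, 0, 0, 0, -0.025, 0], [0, 0, 0, 0, 0, -0.02, 0], [0, 0, 0, 0, 0, -0.01, 0]])

```text
time: 14.85
position: [0.5168, 0.3139, 0.2814]
ee_rot: [-0.142, 0.99, -0.0, -0.0]
force: [0.1, 0.3, -0.7]
finger_gap: 0.0109
finger_force: 58.5
```

```bash
python3 -c "
from h import *
rel([.517,.313,.27],106.2)"
```

```text
t 14.85 pos [0.5168 0.3139 0.2814] q [-0.74  0.41  0.17  1.62 -0.07  1.12  1.3 ] gap 0.0109 F [ 0.1  0.3 -0.7] ff 58.5
shift mm [ 0.1 -0.9 11.4] units [ 0.0001 -0.0012  0.0152] turn deg [-0.04 -0.05  0.17] units [-0.0002 -0.0003  0.0009]
```

>>> step_arm(plan=[[0, 0, 0, 0, 0, 0, 0], [0, 0, 0, 0, 0, 0, 0], [0, 0, 0, 0, 0, 0, 0], [0, 0, 0, 0, 0, 0, 0], [0, 0, 0, 0, 0, 0, 0], [0, 0, 0, 0, 0, 0, 0], [0, 0, 0, 0, 0, 0, 0], [0, 0, 0, 0, 0, 0, 0]])

```text
time: 15.65
position: [0.5169, 0.314, 0.282]
ee_rot: [-0.141, 0.99, -0.0, 0.0]
force: [0.6, -0.2, -0.0]
finger_gap: 0.0114
finger_force: 58.5
```

```bash
python3 -c "
from h import *
from bench import camera
rel([.517,.313,.28],106.2)
c=camera('scene');cv2.imwrite('pics/s5.png',c['img'])"
```

```text
t 15.65 pos [0.5169 0.314  0.282 ] q [-0.74  0.41  0.17  1.62 -0.07  1.12  1.3 ] gap 0.0114 F [ 0.6 -0.2 -0. ] ff 58.5
shift mm [ 0.2 -1.   2. ] units [ 0.0003 -0.0014  0.0027] turn deg [-0.    0.   -0.04] units [-0.      0.     -0.0002]
```

View pics/s5.png

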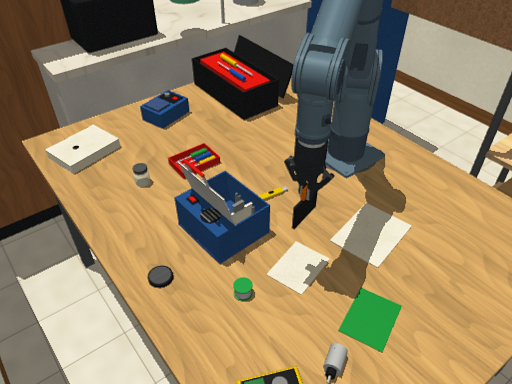

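The black filter hangs upright at (304,209), above the smaller white card at (299,267). The flap is open at (205,185), and the tray, jar, spool and knife are where they were. Handing in.

```bash
python3 -c "
from bench import finish_job
print(finish_job())"
```

```text
the job is handed in; nothing more can be done
None
```

I handed the job in at about 15.7 s. The black filter is held still and upright over the middle of the smaller white card, in line with its long side, about 20 cm up. The flap is open at about 1.85 rad, and the white plate and bystanders look undisturbed in the pictures. The hand-in returned no verdict.

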